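# Fill the empty pockets of the fittings tray

### The arm

A 6-joint arm with a two-finger parallel gripper is mounted at the origin on the work surface. World frame = base frame: x ahead of the robot, y to its left, z up, the work surface at z = 0. Lengths are in mm, angles in rad, forces in N, time in s.
With the tool pointing down it reaches from about 325 to 850 mm from the base axis. Payload 4.4 kg.
Tool frame: the origin (TCP) lies midway between the tips of the shut fingers; the grasp point (between the pads) lies 19 mm behind it; z points along the fingers, y is the line along which they close (so a half turn about z gives the same grasp; the last joint's range is limited). The gripper opens to 94 mm and grips with 3 to 60 N. Pads are 16 mm wide; open, the fingers measure 119 mm over their backs; the gripper's body (75 mm by 177 mm) begins 78 mm behind the grasp point.
Start: joints at [1.03, 0.207, 1.542, -0, 1.393, -0.15], TCP at [218.511, 531.865, 205.447] pointing down, gripper open.
Joint ranges: [-2.73, 2.73], [-0.86, 2.22], [0.23, 2.46], [-1.11, 4.25], [0.08, 2.63], [-2.82, 2.82]. Speed limits (rad/s): [2.79, 2.79, 3.14, 3.14, 3.14, 3.14].

### API

Orientations are given as a 3x3 rotation matrix whose columns are the frame's x, y, z axes.
In Python, from plant import ctrl gives the robot as it stands.
- The arm moves only by the tool apply_moves, never from a script. Its argument "targets" is one flat list of numbers, 7 for each row, row after row: the shift along the tool's x, y, z in m, then the turn, a rotation vector about the tool's x, y, z in rad, then the opening, from 0 (shut) to 1 (fully open). A call has 1 to 10 rows; each row is the pose to reach, as a shift and turn from the pose commanded when the call began, along the tool's axes at that moment; what a row does not reach only later rows make up. A row lasts 1/12 s, in which the tool goes at most 41.7 mm and 7.16 degrees, less where a joint would pass 70% of its speed; a pose out of reach is approached as far as the arm can. A call with a gripper value outside its range is refused whole. The fingers move at their own pace and stop on an object; "force" is the grip in N (left out, the last holds). Time passes only in rows, so rows that repeat a pose let the fingers close. It gives the time, the measured TCP pose, the force, the opening and the grip force at its end, in the units of the state.
- ctrl.get_obs(): the state, without advancing time (a new reading comes with each control period).
- ctrl.grab_frame(name): name is "scene" or "top"; returns the picture (384x512x3 uint8, red, green, blue); there is no depth.
- ctrl.get_calibration(name): a dict with "fx", "fy", "cx", "cy" (pixels), "R" (3x3) and "t" (3): a world point X has camera coordinates R X + t. Camera axes: x right, y down, z forward; pixel columns grow to the right and rows downward; lengths in mm; the calibration is good to about 2 mm. A picture is of the moment at which its call begins. get_calibration takes no time and is no camera call.
- ctrl.sign_off(): hands the job in; it is judged then, once.
The state is a dict: "clock": time; "q": joint angles; "qd": joint speeds; "joint_efforts": joint torques, N m; "position": TCP position; "orientation": TCP orientation; "wrist_force": force on the tool from outside, world axes, zero at the start; "ft_torque": the same for the moment, N m; "grip_width": finger opening in mm; "grasp_force": force on a finger pad.
Only numpy, scipy, OpenCV 4.12 (cv2) and the standard library are available. Lean on these libraries where they do the work, as an engineer would, in place of code of your own. Each camera call takes 0.05 s, during which the arm holds its last target. There are 200 camera calls.

### The job

Two of the four pockets in the blue tray are empty. Fill each of them with one of the two spare adapters that stand on the bench (a hexagon foot with a tall stud, like those already in the tray): set it down, without dropping it, so that it stands upright on the pocket's floor. Leave the adapters already in the tray and the other fittings on the bench where they are.

Things in the scene. Friction and masses are not known exactly. Their poses are not given: they have to be found in the camera images.
- tray: Blue open tray fixed to the bench, 165 x 165 mm, 25 mm high; two crossed dividers make 2 x 2 pockets, 75 x 75 mm inside, floor 5 mm above the underside, walls 5 mm thick and 20 mm above that floor. Origin: centre of the underside; x, y along the sides, z up. Pocket centres: x = +-40, y = +-40 mm in its frame. Any two pockets are empty, the others hold one adapter each.
- stock_1: An adapter that already stands upright in one of the pockets, about its middle: hexagon foot of brass, 40 mm across flats (46 over corners), 16 mm high, and on it an upright round threaded steel stud, 26 mm in diameter, 40 mm tall; 56 mm tall in all, about 0.16 kg. Origin: centre of the underside of the foot; z up along the stud.
- stock_2: The other adapter that already stands in a pocket, the same part as stock_1: hexagon foot of brass, 40 mm across flats (46 over corners), 16 mm high, and on it an upright round threaded steel stud, 26 mm in diameter, 40 mm tall; 56 mm tall in all, about 0.16 kg. Origin: centre of the underside of the foot; z up along the stud.
- spare_1: Spare adapter standing upright, loose, on the bench beside the tray: hexagon foot of brass, 40 mm across flats (46 over corners), 16 mm high, and on it an upright round threaded steel stud, 26 mm in diameter, 40 mm tall; 56 mm tall in all, about 0.16 kg. Origin: centre of the underside of the foot; z up along the stud.
- spare_2: The second spare, standing upright on the bench, the same part as spare_1: hexagon foot of brass, 40 mm across flats (46 over corners), 16 mm high, and on it an upright round threaded steel stud, 26 mm in diameter, 40 mm tall; 56 mm tall in all, about 0.16 kg. Origin: centre of the underside of the foot; z up along the stud.
- plug: Bystander on the bench: a plug with the same brass hexagon foot (40 mm across flats, 16 mm high) but only a low stub of 26 mm diameter, 8 mm high; 24 mm tall in all. Origin: centre of the underside, z up.
- tee: Bystander on the bench: a brass pipe tee lying flat, 78 mm long along its x, with a branch reaching 42 mm along its +y; 34 mm high. Origin: under the middle of the run, z up.
- valve: Bystander on the bench: a steel ball valve lying flat, 68 mm long along its x, 37 mm wide, with a dark lever on top that reaches 66 mm from the origin along its +x; 52 mm high. Origin: under the middle of the valve, z up.
Things that resemble listed ones, but are neither listed nor needed, are in the scene too. What is shaped like the spare_2 but green is not meant.

How it is judged (in metres and radians):
At the end, for the whole second after the job is handed in: Each of the four pockets holds one adapter, its centre within 20 mm of the pocket's centre along both sides, its foot on the pocket's floor within 4 mm, upright within 0.12 rad (about 7 degrees), at rest and let go (((x of stock_1 in the frame of tray between -0.06 and -0.02 m and y of stock_1 in the frame of tray between -0.06 and -0.02 m) or (x of stock_2 in the frame of tray between -0.06 and -0.02 m and y of stock_2 in the frame of tray between -0.06 and -0.02 m) or (x of spare_1 in the frame of tray between -0.06 and -0.02 m and y of spare_1 in the frame of tray between -0.06 and -0.02 m) or (x of spare_2 in the frame of tray between -0.06 and -0.02 m and y of spare_2 in the frame of tray between -0.06 and -0.02 m)) and ((x of stock_1 in the frame of tray between -0.06 and -0.02 m and y of stock_1 in the frame of tray between 0.02 and 0.06 m) or (x of stock_2 in the frame of tray between -0.06 and -0.02 m and y of stock_2 in the frame of tray between 0.02 and 0.06 m) or (x of spare_1 in the frame of tray between -0.06 and -0.02 m and y of spare_1 in the frame of tray between 0.02 and 0.06 m) or (x of spare_2 in the frame of tray between -0.06 and -0.02 m and y of spare_2 in the frame of tray between 0.02 and 0.06 m)) and ((x of stock_1 in the frame of tray between 0.02 and 0.06 m and y of stock_1 in the frame of tray between -0.06 and -0.02 m) or (x of stock_2 in the frame of tray between 0.02 and 0.06 m and y of stock_2 in the frame of tray between -0.06 and -0.02 m) or (x of spare_1 in the frame of tray between 0.02 and 0.06 m and y of spare_1 in the frame of tray between -0.06 and -0.02 m) or (x of spare_2 in the frame of tray between 0.02 and 0.06 m and y of spare_2 in the frame of tray between -0.06 and -0.02 m)) and ((x of stock_1 in the frame of tray between 0.02 and 0.06 m and y of stock_1 in the frame of tray between 0.02 and 0.06 m) or (x of stock_2 in the frame of tray between 0.02 and 0.06 m and y of stock_2 in the frame of tray between 0.02 and 0.06 m) or (x of spare_1 in the frame of tray between 0.02 and 0.06 m and y of spare_1 in the frame of tray between 0.02 and 0.06 m) or (x of spare_2 in the frame of tray between 0.02 and 0.06 m and y of spare_2 in the frame of tray between 0.02 and 0.06 m)) and z of stock_1 in the frame of tray between 0.001 and 0.009 m and angle between each of stock_1, stock_2, spare_1, spare_2's own z axis and vertical below 0.12 rad and linear speed of each of stock_1, stock_2, spare_1, spare_2 below 0.02 m/s and z of stock_2 in the frame of tray between 0.001 and 0.009 m and z of spare_1 in the frame of tray between 0.001 and 0.009 m and z of spare_2 in the frame of tray between 0.001 and 0.009 m and contact force between the fingers and spare_1 below 0.1 N and contact force between the fingers and spare_2 below 0.1 N); the robot touches nothing.
It fails at once if spare_1 is dropped: out of the fingers and moving faster than 0.8 m/s (linear speed of spare_1 above 0.8 m/s and contact force between the fingers and spare_1 below 0.1 N).
It fails at once if spare_2 is dropped: out of the fingers and moving faster than 0.8 m/s (linear speed of spare_2 above 0.8 m/s and contact force between the fingers and spare_2 below 0.1 N).
It fails at once if an adapter already in the tray is shifted by more than 30 mm (distance of any of stock_1, stock_2 from where it was at the start of the episode above 0.03 m).
It fails at once if the plug, the tee or the valve is shifted by more than 30 mm (distance of any of plug, tee, valve from where it was at the start of the episode above 0.03 m).
It also fails if it takes over 61 s, if anything falls off the work surface, if the arm or the gripper's body presses on something with over 40 N, if the wrist force passes 120 N, or if a joint passes its speed limit or range.

## Working session

There is one attempt and no reset: what is moved stays moved. The work goes in short steps, Python scripts to look and compute and a tool call to move; the robot and the scene stay as the last step left them, time stands still between calls to the robot, and variables do not carry over. Pictures are saved under pics/ and viewed, at most 10 in all, crops included, and the job is handed in when it is done.

Besides the shell and the picture viewer there is one more tool, called after "Request:" in YAML: its name, and indented under it one key for each argument. apply_moves: Moves the arm, as the interface text tells. Its arguments: {"type":"object","properties":{"targets":{"type":"array"},"force":{"type":"number"}},"required":["targets"]}

```bash
mkdir -p pics; python3 - <<'E'
from plant import ctrl
import cv2
for n in("top","scene"):
    cv2.imwrite(f"pics/{n}0.png",cv2.cvtColor(ctrl.grab_frame(n),cv2.COLOR_RGB2BGR))
    c=ctrl.get_calibration(n);print(n,c)
o=ctrl.get_obs();print(o["clock"],o["position"],o["orientation"],o["grip_width"])
E
```

```text
top {'fx': 488.3744234289543, 'fy': 488.3744234289543, 'cx': 260.3186873821118, 'cy': 189.18408688100357, 'R': array([[ 0.01061104, -0.99988521,  0.01081511],
       [-0.99928224, -0.01099673, -0.03625007],
       [ 0.03636484, -0.01042269, -0.99928423]]), 't': array([ -66.49786109,  561.27854197, 1160.27250106])}
scene {'fx': 365.0395151486109, 'fy': 365.0395151486109, 'cx': 253.55585226908997, 'cy': 194.1058173973126, 'R': array([[ 0.13037576,  0.99137205,  0.01355075],
       [ 0.85507187, -0.10551181, -0.50766067],
       [-0.50185083,  0.07777351, -0.86145053]]), 't': array([ -16.05388279, -482.85760193, 1164.59203357])}
0.1 [218.14474684 531.20901595 204.38287783] [[-9.24979959e-01  3.80014444e-01 -1.04761847e-03]
 [ 3.80015791e-01  9.24978183e-01 -1.83313379e-03]
 [ 2.72406908e-04 -2.09372358e-03 -9.99997771e-01]] 93.8277228167193
```

View pics/top0.png

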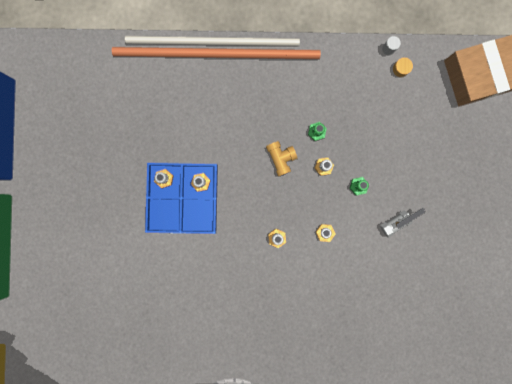

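View pics/scene0.png

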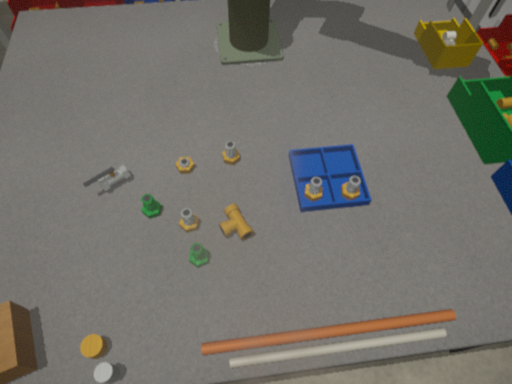

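```bash
cat > h.py <<'E'
import cv2, numpy as np
from plant import ctrl
def ray(n,uv,z):
    c=ctrl.get_calibration(n);R,t=np.array(c["R"]),np.array(c["t"])
    d=R.T@np.array([(uv[0]-c["cx"])/c["fx"],(uv[1]-c["cy"])/c["fy"],1]);o=-R.T@t
    return o+d*(z-o[2])/d[2]
def proj(n,X):
    c=ctrl.get_calibration(n);p=np.array(c["R"])@np.array(X,float)+c["t"]
    return np.array([c["fx"]*p[0]/p[2]+c["cx"],c["fy"]*p[1]/p[2]+c["cy"]])
def grab(n): return cv2.cvtColor(ctrl.grab_frame(n),cv2.COLOR_RGB2BGR)
def blobs(im,lo,hi,amin=30):
    m=cv2.inRange(cv2.cvtColor(im,cv2.COLOR_BGR2HSV),lo,hi)
    cs,_=cv2.findContours(m,cv2.RETR_EXTERNAL,cv2.CHAIN_APPROX_NONE)
    return [cv2.convexHull(c) for c in cs if cv2.contourArea(cv2.convexHull(c))>amin]
def cen(h):
    M=cv2.moments(h);return np.array([M["m10"]/M["m00"],M["m01"]/M["m00"]])
BR=((12,110,90),(30,255,255)); BL=((105,130,50),(125,255,255))
E
python3 - <<'E'
from h import *
for n in("top","scene"):
    im=cv2.imread(f"pics/{n}0.png")
    for h in blobs(im,*BR):
        c=cen(h);print(n,c.round(1),cv2.contourArea(h),ray(n,c,16 if n=="top" else 12).round(1))
    for h in blobs(im,*BL,500):
        r=cv2.minAreaRect(h);b=cv2.boxPoints(r)
        if n=="top": print("tray",np.round(r[1],1),[ray(n,p,25)[:2].round(1) for p in b],ray(n,r[0],25).round(1))
a=cv2.imread("pics/top0.png")[110:265,255:400];b=cv2.imread("pics/scene0.png")[130:275,130:275]
cv2.imwrite("pics/crop.png",np.hstack([cv2.resize(x,(390,400),interpolation=cv2.INTER_CUBIC) for x in(a,b)]))
E
```

```text
top [  2.  363.2] 153.5 [147.2 540.5  16. ]
top [276.6 237.8] 230.0 [ 446.5 -100.3   16. ]
top [325.  232.7] 229.5 [ 459.7 -215.6   16. ]
top [200.3 181.9] 212.5 [577.5  82.9  16. ]
top [163.8 178.6] 198.0 [584.6 169.8  16. ]
top [323.3 166.3] 209.5 [ 618.3 -210.6   16. ]
top [281.7 156.9] 651.0 [ 639.6 -110.6   16. ]
top [402.9  66.4] 236.5 [ 862.3 -401.6   16. ]
top [475.2  72.5] 1418.5 [ 849.9 -577.    16. ]
top [505.8  54.9] 423.5 [ 894.1 -651.8   16. ]
tray [70.2 69.1] [array([458.3, 210.2]), array([621.5, 210. ]), array([619.9,  44. ]), array([456.5,  45.1])] [538.9 127.4  25. ]
tray [ 14. 107.] [array([578.7, 553.3]), array([833.1, 560.9]), array([833.5, 527.8]), array([579.1, 520.5])] [705.6 540.6  25. ]
scene [ 92.3 346. ] 451.0 [ 858.5 -405.2   12. ]
scene [329.  331.3] 2705.0 [890.2  47.3  12. ]
scene [  7. 339.] 934.0 [ 825.  -566.7   12. ]
scene [188.1 223. ] 173.5 [ 621.6 -215.1   12. ]
scene [234.7 222.7] 691.0 [ 634.  -110.6   12. ]
scene [312.9 192. ] 176.0 [576.2  83.2  12. ]
scene [349.4 191.3] 170.5 [585.  170.6  12. ]
scene [184.6 164.4] 204.5 [ 458.7 -217.    12. ]
scene [230.7 156.3] 170.0 [ 447.6 -101.1   12. ]
scene [508.1 117.7] 47.0 [409.2 666.   12. ]
scene [504.7 102.2] 115.5 [352.9 684.7  12. ]
scene [492.8  43.3] 69.5 [105.7 769.7  12. ]
scene [448.2  41.7] 2627.0 [ 82.  630.2  12. ]
```

View pics/crop.png

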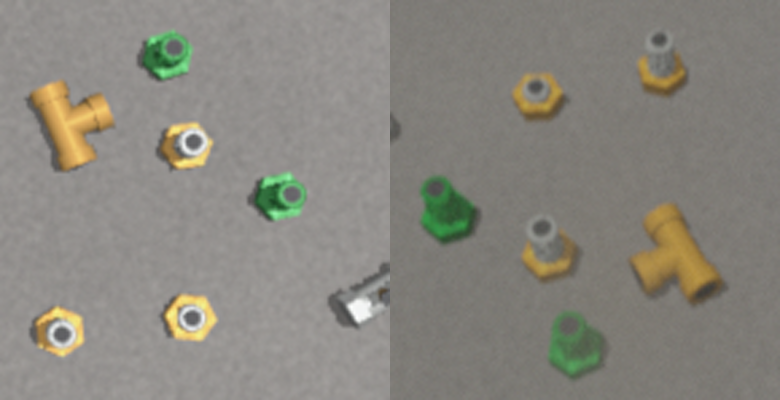

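The two adapter-shaped candidates with brass feet and tall steel studs are at top-view pixels (278,239) and (325,166). The plug at (326,233) has only a low stub, and (318,131) and (360,187) are green, so all three are excluded. The crop confirms this. The empty pockets are the two near ones, at world x≈499 and y≈167 / 87.

```bash
cat >> h.py <<'E'
def shift(P):
    o=ctrl.get_obs();p=np.array(o["position"]);R=np.array(o["orientation"])
    print(round(o["clock"],2),p.round(1),"yaw_y",R[:,1].round(3),"shift m",(R.T@(np.array(P)-p)/1000).round(4))
E
python3 - <<'E'
from h import *
shift((446.8,-100.5,130))
E
```

```text
0.1 [218.1 531.2 204.4] yaw_y [ 0.38   0.925 -0.002] shift m [-0.4516 -0.4973  0.0753]
```

Request:
apply_moves:
  targets: [-0.451, -0.497, 0.075, 0, 0, 0, 0.55, -0.451, -0.497, 0.075, 0, 0, 0, 0.55, -0.451, -0.497, 0.075, 0, 0, 0, 0.55, -0.451, -0.497, 0.075, 0, 0, 0, 0.55, -0.451, -0.497, 0.075, 0, 0, 0, 0.55, -0.451, -0.497, 0.075, 0, 0, 0, 0.55, -0.451, -0.497, 0.075, 0, 0, 0, 0.55, -0.451, -0.497, 0.075, 0, 0, 0, 0.55, -0.451, -0.497, 0.075, 0, 0, 0, 0.55, -0.451, -0.497, 0.075, 0, 0, 0, 0.55]

```text
clock: 0.93
position: [359.2, 140.6, 158.8]
orientation: [[-0.925, 0.38, 0.0], [0.38, 0.925, 0.0], [-0.0, 0.0, -1.0]]
wrist_force: [-0.4, 0.3, 0.2]
grip_width: 51.7
grasp_force: 0.0
```

```bash
python3 -c "
from h import *
shift((446.8,-100.5,130))"
```

```text
0.93 [359.2 140.6 158.8] yaw_y [0.38  0.925 0.   ] shift m [-0.1725 -0.1898  0.0289]
```

Request:
apply_moves:
  targets: [-0.172, -0.19, 0.029, 0, 0, 0, 0.55, -0.172, -0.19, 0.029, 0, 0, 0, 0.55, -0.172, -0.19, 0.029, 0, 0, 0, 0.55, -0.172, -0.19, 0.029, 0, 0, 0, 0.55, -0.172, -0.19, 0.029, 0, 0, 0, 0.55, -0.172, -0.19, 0.029, 0, 0, 0, 0.55, -0.172, -0.19, 0.029, 0, 0, 0, 0.55, -0.172, -0.19, 0.029, 0, 0, 0, 0.55, -0.172, -0.19, 0.029, 0, 0, 0, 0.55, -0.172, -0.19, 0.029, 0, 0, 0, 0.55]

```text
clock: 1.77
position: [445.4, -97.2, 129.8]
orientation: [[-0.925, 0.379, -0.001], [0.379, 0.925, 0.001], [0.002, 0.001, -1.0]]
wrist_force: [-0.9, 1.0, 0.4]
grip_width: 51.9
grasp_force: 0.0
```

```bash
python3 -c "
from h import *
shift((446.8,-100.5,26))
cv2.imwrite('pics/a1.png',np.vstack([cv2.resize(grab('scene')[90:240,150:350],(800,600))]))"
```

```text
1.77 [445.4 -97.2 129.8] yaw_y [0.379 0.925 0.001] shift m [-0.0027 -0.0026  0.1038]
```

View pics/a1.png

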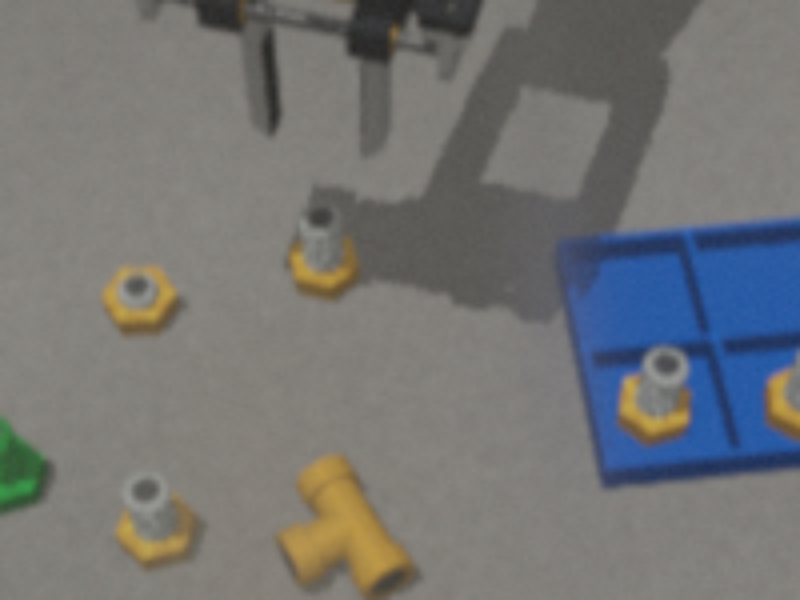

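The fingers, at about (265,130) and (375,150) in the crop, straddle the near spare at (322,250). I'll descend partway and re-check.

Request:
apply_moves:
  targets: [0, 0, 0.025, 0, 0, 0, 0.55, 0, 0, 0.05, 0, 0, 0, 0.55, 0, 0, 0.06, 0, 0, 0, 0.55, 0, 0, 0.06, 0, 0, 0, 0.55, 0, 0, 0.06, 0, 0, 0, 0.55]

```text
clock: 2.23
position: [445.9, -97.6, 70.2]
orientation: [[-0.926, 0.379, -0.001], [0.379, 0.926, 0.001], [0.001, 0.0, -1.0]]
wrist_force: [-0.0, 0.1, -0.4]
grip_width: 51.6
grasp_force: 0.0
```

```bash
python3 -c "
from h import *
shift((446.8,-100.5,26))"
```

```text
2.23 [445.9 -97.6  70.2] yaw_y [0.379 0.926 0.   ] shift m [-0.002  -0.0024  0.0442]
```

Request:
apply_moves:
  targets: [-0.002, -0.002, 0.015, 0, 0, 0, 0.55, -0.002, -0.002, 0.03, 0, 0, 0, 0.55, -0.002, -0.002, 0.044, 0, 0, 0, 0.55, -0.002, -0.002, 0.044, 0, 0, 0, 0.55, -0.002, -0.002, 0.044, 0, 0, 0, 0.55, -0.002, -0.002, 0.044, 0, 0, 0, 0.2, -0.002, -0.002, 0.044, 0, 0, 0, 0.2, -0.002, -0.002, 0.044, 0, 0, 0, 0.2, -0.002, -0.002, 0.044, 0, 0, 0, 0.2, -0.002, -0.002, 0.044, 0, 0, 0, 0.2]
  force: 25

```text
clock: 3.07
position: [448.0, -101.6, 26.9]
orientation: [[-0.925, 0.38, 0.001], [0.38, 0.925, -0.001], [-0.001, -0.0, -1.0]]
wrist_force: [0.0, 0.9, 3.5]
grip_width: 25.4
grasp_force: 25.0
```

Request:
apply_moves:
  targets: [0, 0, -0.01, 0, 0, 0, 0.2, 0, 0, -0.03, 0, 0, 0, 0.2, 0, 0, -0.055, 0, 0, 0, 0.2, 0, 0, -0.08, 0, 0, 0, 0.2, 0, 0, -0.095, 0, 0, 0, 0.2, 0, 0, -0.095, 0, 0, 0, 0.2, 0, 0, -0.095, 0, 0, 0, 0.2]

```text
clock: 3.65
position: [447.9, -101.4, 122.1]
orientation: [[-0.925, 0.38, 0.002], [0.38, 0.925, -0.001], [-0.002, -0.0, -1.0]]
wrist_force: [-0.0, 0.5, -2.5]
grip_width: 25.7
grasp_force: 25.0
```

```bash
python3 -c "
from h import *
shift((499,167.4,122))"
```

```text
3.65 [ 447.9 -101.4  122.1] yaw_y [ 0.38   0.925 -0.   ] shift m [ 5.490e-02  2.681e-01 -1.000e-04]
```

Request:
apply_moves:
  targets: [0.003, 0.015, 0, 0, 0, 0, 0.2, 0.01, 0.05, 0, 0, 0, 0, 0.2, 0.017, 0.085, 0, 0, 0, 0, 0.2, 0.025, 0.12, 0, 0, 0, 0, 0.2, 0.032, 0.155, 0, 0, 0, 0, 0.2, 0.039, 0.19, 0, 0, 0, 0, 0.2, 0.046, 0.225, 0, 0, 0, 0, 0.2, 0.052, 0.255, 0, 0, 0, 0, 0.2, 0.055, 0.268, 0, 0, 0, 0, 0.2, 0.055, 0.268, 0, 0, 0, 0, 0.2]

```text
clock: 4.48
position: [497.1, 169.8, 119.4]
orientation: [[-0.926, 0.376, -0.003], [0.376, 0.926, -0.0], [0.003, -0.001, -1.0]]
wrist_force: [0.5, -0.1, -1.3]
grip_width: 25.6
grasp_force: 25.0
```

Request:
apply_moves:
  targets: [0, 0, 0.0, 0, 0, 0, 0.2, 0, 0, 0.02, 0, 0, 0, 0.2, 0, 0, 0.04, 0, 0, 0, 0.2, 0, 0, 0.06, 0, 0, 0, 0.2, 0, 0, 0.06, 0, 0, 0, 0.2]

```text
clock: 4.9
position: [493.8, 164.8, 56.6]
orientation: [[-0.924, 0.382, -0.01], [0.382, 0.924, -0.002], [0.008, -0.006, -1.0]]
wrist_force: [-0.4, -0.7, -1.7]
grip_width: 25.4
grasp_force: 25.0
```

```bash
python3 -c "
from h import *
shift((499,167.4,32))
cv2.imwrite('pics/b1.png',cv2.resize(grab('scene')[90:240,230:430],(800,600)))"
```

```text
4.9 [493.8 164.8  56.6] yaw_y [ 0.382  0.924 -0.006] shift m [-0.004   0.0046  0.0246]
```

View pics/b1.png

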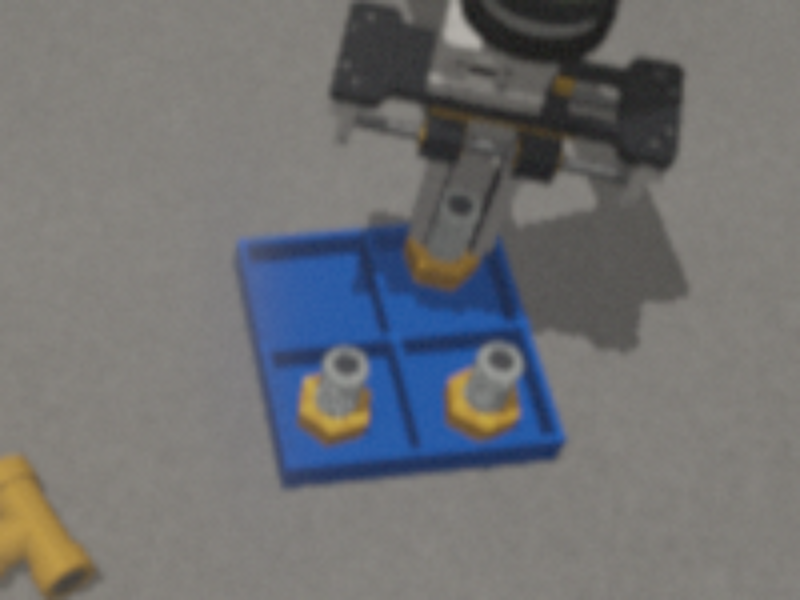

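The adapter (foot at about (440,265)) hangs over the right rear empty pocket, upright. I'll let it settle and lower it gently.

Request:
apply_moves:
  targets: [-0.002, 0.002, 0.005, 0, 0, 0, 0.2, -0.002, 0.002, 0.01, 0, 0, 0, 0.2, -0.002, 0.002, 0.015, 0, 0, 0, 0.2, -0.002, 0.002, 0.018, 0, 0, 0, 0.2, -0.002, 0.002, 0.018, 0, 0, 0, 0.2, -0.002, 0.002, 0.018, 0, 0, 0, 0.2]

```text
clock: 5.45
position: [500.9, 168.7, 43.2]
orientation: [[-0.925, 0.38, -0.0], [0.38, 0.925, -0.0], [0.0, -0.0, -1.0]]
wrist_force: [-0.2, -0.0, -0.3]
grip_width: 25.6
grasp_force: 25.0
```

```bash
python3 -c "
from h import *
shift((499,167.4,32))"
```

```text
5.45 [500.9 168.7  43.2] yaw_y [ 0.38   0.925 -0.   ] shift m [ 0.0013 -0.0019  0.0112]
```

Request:
apply_moves:
  targets: [0, 0, 0.004, 0, 0, 0, 0.2, 0, 0, 0.007, 0, 0, 0, 0.2, 0, 0, 0.009, 0, 0, 0, 0.2, 0, 0, 0.01, 0, 0, 0, 0.2, 0, 0, 0.011, 0, 0, 0, 0.2, 0, 0, 0.011, 0, 0, 0, 0.2, 0, 0, 0.011, 0, 0, 0, 0.2]

```text
clock: 6.03
position: [501.1, 168.6, 32.2]
orientation: [[-0.925, 0.38, 0.0], [0.38, 0.925, 0.0], [-0.0, 0.0, -1.0]]
wrist_force: [0.3, -0.1, -1.2]
grip_width: 25.6
grasp_force: 25.0
```

Not in contact yet, so I'll go down a little further and stop there.

Request:
apply_moves:
  targets: [0, 0, 0.0005, 0, 0, 0, 0.2, 0, 0, 0.001, 0, 0, 0, 0.2, 0, 0, 0.001, 0, 0, 0, 0.2, 0, 0, 0.001, 0, 0, 0, 0.2]

```text
clock: 6.37
position: [501.2, 168.7, 31.9]
orientation: [[-0.925, 0.38, 0.0], [0.38, 0.925, -0.0], [-0.0, 0.0, -1.0]]
wrist_force: [-2.0, -0.5, 5.7]
grip_width: 25.6
grasp_force: 25.0
```

Request:
apply_moves:
  targets: [0, 0, 0, 0, 0, 0, 0.35, 0, 0, 0, 0, 0, 0, 0.45, 0, 0, 0, 0, 0, 0, 0.48, 0, 0, 0, 0, 0, 0, 0.48, 0, 0, -0.01, 0, 0, 0, 0.48, 0, 0, -0.03, 0, 0, 0, 0.48, 0, 0, -0.06, 0, 0, 0, 0.48, 0, 0, -0.1, 0, 0, 0, 0.55, 0, 0, -0.1, 0, 0, 0, 0.55]

```text
clock: 7.12
position: [507.0, 169.8, 139.9]
orientation: [[-0.925, 0.38, 0.015], [0.38, 0.925, 0.003], [-0.013, 0.008, -1.0]]
wrist_force: [1.3, 0.6, 0.0]
grip_width: 51.4
grasp_force: 0.0
```

```bash
python3 -c "
from h import *
shift((619.5,-212.5,130))"
```

```text
7.12 [507.  169.8 139.9] yaw_y [0.38  0.925 0.008] shift m [-0.2491 -0.311   0.0106]
```

Request:
apply_moves:
  targets: [-0.254, -0.308, 0, 0, 0, 0, 0.55, -0.254, -0.308, 0, 0, 0, 0, 0.55, -0.254, -0.308, 0, 0, 0, 0, 0.55, -0.254, -0.308, 0, 0, 0, 0, 0.55, -0.254, -0.308, 0, 0, 0, 0, 0.55, -0.254, -0.308, 0, 0, 0, 0, 0.55, -0.254, -0.308, 0, 0, 0, 0, 0.55, -0.254, -0.308, 0, 0, 0, 0, 0.55, -0.254, -0.308, 0, 0, 0, 0, 0.55, -0.254, -0.308, 0, 0, 0, 0, 0.55]

```text
clock: 7.95
position: [619.8, -217.6, 132.0]
orientation: [[-0.924, 0.383, 0.002], [0.383, 0.924, -0.002], [-0.003, -0.001, -1.0]]
wrist_force: [-0.6, 0.4, 0.2]
grip_width: 51.5
grasp_force: 0.0
```

Request:
apply_moves:
  targets: [0, 0, 0, 0, 0, 0, 0.55, 0, 0, 0.03, 0, 0, 0, 0.55, 0, 0, 0.055, 0, 0, 0, 0.55, 0, 0, 0.06, 0, 0, 0, 0.55, 0, 0, 0.06, 0, 0, 0, 0.55, 0, 0, 0.06, 0, 0, 0, 0.55]

```text
clock: 8.45
position: [619.1, -212.2, 71.8]
orientation: [[-0.925, 0.379, 0.0], [0.379, 0.925, -0.0], [-0.0, 0.0, -1.0]]
wrist_force: [-0.4, 0.4, 0.9]
grip_width: 51.3
grasp_force: 0.0
```

```bash
python3 -c "
from h import *
shift((619.5,-212.5,26))
cv2.imwrite('pics/c1.png',cv2.resize(grab('scene')[90:270,130:370],(800,600)))"
```

```text
8.45 [ 619.1 -212.2   71.8] yaw_y [0.379 0.925 0.   ] shift m [-0.0004 -0.0001  0.0458]
```

View pics/c1.png

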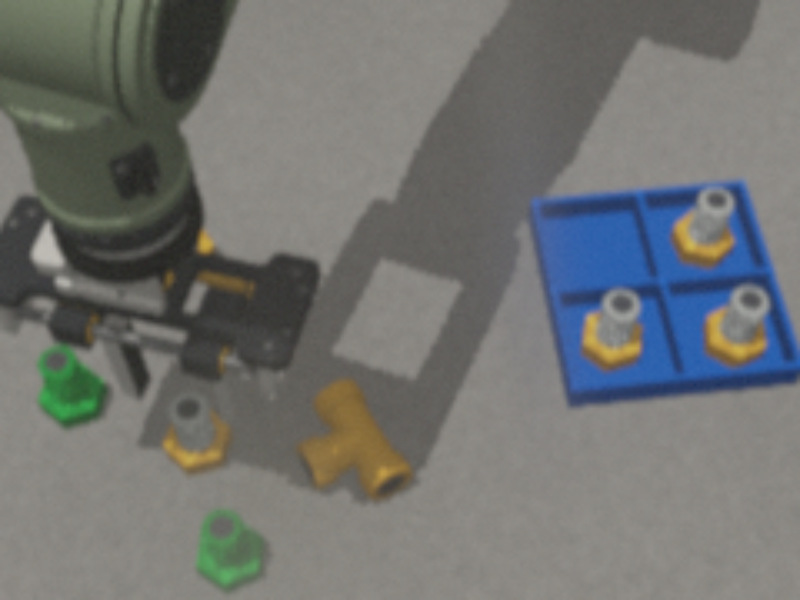

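The first adapter stands in its pocket (crop (705,230)). I'll cross-check the second spare's stud top, at crop (190,402), before descending.

```bash
python3 -c "
from h import *
print(ray('scene',(187,210.8),56), ray('top',(326.3,165.5),56))
print((proj('scene',(619.1,-212.2,72))-[130,90])/.3)"
```

```text
[ 614.25728982 -210.95218591   56.        ] [ 616.77068815 -211.89754795   56.        ]
[184.7228733  397.79531508]
```

Request:
apply_moves:
  targets: [0.002, 0, 0.01, 0, 0, 0, 0.55, 0.002, 0, 0.02, 0, 0, 0, 0.55, 0.002, 0, 0.025, 0, 0, 0, 0.55, 0.002, 0, 0.025, 0, 0, 0, 0.55]

```text
clock: 8.83
position: [615.6, -211.2, 44.2]
orientation: [[-0.925, 0.38, -0.003], [0.38, 0.925, 0.002], [0.003, 0.0, -1.0]]
wrist_force: [-0.1, 0.4, -0.5]
grip_width: 52.3
grasp_force: 0.0
```

Request:
apply_moves:
  targets: [0, 0, 0.01, 0, 0, 0, 0.55, 0, 0, 0.02, 0, 0, 0, 0.55, 0, 0, 0.02, 0, 0, 0, 0.55, 0, 0, 0.02, 0, 0, 0, 0.55, 0, 0, 0.02, 0, 0, 0, 0.2, 0, 0, 0.02, 0, 0, 0, 0.2, 0, 0, 0.02, 0, 0, 0, 0.2, 0, 0, 0.02, 0, 0, 0, 0.2, 0, 0, 0.02, 0, 0, 0, 0.2]
  force: 25

```text
clock: 9.58
position: [617.4, -212.1, 26.7]
orientation: [[-0.925, 0.38, 0.001], [0.38, 0.925, -0.0], [-0.001, 0.0, -1.0]]
wrist_force: [-0.5, 0.0, 0.9]
grip_width: 25.4
grasp_force: 25.0
```

Gripped. Next I'll lift it.

Request:
apply_moves:
  targets: [0, 0, -0.01, 0, 0, 0, 0.2, 0, 0, -0.03, 0, 0, 0, 0.2, 0, 0, -0.055, 0, 0, 0, 0.2, 0, 0, -0.08, 0, 0, 0, 0.2, 0, 0, -0.095, 0, 0, 0, 0.2, 0, 0, -0.095, 0, 0, 0, 0.2, 0, 0, -0.095, 0, 0, 0, 0.2]

```text
clock: 10.17
position: [617.6, -212.3, 122.4]
orientation: [[-0.925, 0.38, 0.002], [0.38, 0.925, -0.001], [-0.002, -0.0, -1.0]]
wrist_force: [-0.3, 1.0, -1.5]
grip_width: 25.6
grasp_force: 25.0
```

```bash
python3 -c "
from h import *
shift((499,87.4,122))"
```

```text
10.17 [ 617.6 -212.3  122.4] yaw_y [ 0.38   0.925 -0.   ] shift m [ 2.236e-01  2.322e-01 -1.000e-04]
```

Request:
apply_moves:
  targets: [0.012, 0.012, 0, 0, 0, 0, 0.2, 0.035, 0.036, 0, 0, 0, 0, 0.2, 0.06, 0.062, 0, 0, 0, 0, 0.2, 0.086, 0.089, 0, 0, 0, 0, 0.2, 0.112, 0.116, 0, 0, 0, 0, 0.2, 0.138, 0.143, 0, 0, 0, 0, 0.2, 0.164, 0.17, 0, 0, 0, 0, 0.2, 0.19, 0.197, 0, 0, 0, 0, 0.2, 0.21, 0.218, 0, 0, 0, 0, 0.2, 0.224, 0.232, 0, 0, 0, 0, 0.2]

```text
clock: 11.0
position: [494.3, 90.3, 118.8]
orientation: [[-0.926, 0.378, -0.005], [0.378, 0.926, 0.001], [0.005, -0.001, -1.0]]
wrist_force: [0.7, -0.7, -2.2]
grip_width: 25.5
grasp_force: 25.0
```

Request:
apply_moves:
  targets: [0, 0, 0, 0, 0, 0, 0.2, 0, 0, 0, 0, 0, 0, 0.2, 0, 0, 0.02, 0, 0, 0, 0.2, 0, 0, 0.04, 0, 0, 0, 0.2, 0, 0, 0.06, 0, 0, 0, 0.2, 0, 0, 0.075, 0, 0, 0, 0.2, 0, 0, 0.08, 0, 0, 0, 0.2, 0, 0, 0.08, 0, 0, 0, 0.2, 0, 0, 0.08, 0, 0, 0, 0.2]

```text
clock: 11.75
position: [498.3, 86.9, 41.0]
orientation: [[-0.925, 0.381, -0.0], [0.381, 0.925, -0.0], [0.0, -0.0, -1.0]]
wrist_force: [0.6, 0.6, -1.7]
grip_width: 25.4
grasp_force: 25.0
```

```bash
python3 -c "
from h import *
shift((499,87.4,32))"
```

```text
11.75 [498.3  86.9  41. ] yaw_y [ 0.381  0.925 -0.   ] shift m [-0.0005  0.0008  0.009 ]
```

Request:
apply_moves:
  targets: [0, 0, 0.003, 0, 0, 0, 0.2, 0, 0, 0.006, 0, 0, 0, 0.2, 0, 0, 0.008, 0, 0, 0, 0.2, 0, 0, 0.01, 0, 0, 0, 0.2, 0, 0, 0.01, 0, 0, 0, 0.2, 0, 0, 0.01, 0, 0, 0, 0.2]

```text
clock: 12.25
position: [498.4, 87.8, 31.6]
orientation: [[-0.925, 0.38, 0.001], [0.38, 0.925, 0.0], [-0.001, 0.0, -1.0]]
wrist_force: [-0.6, -0.2, 0.1]
grip_width: 25.5
grasp_force: 25.0
```

Request:
apply_moves:
  targets: [0, 0, 0.0007, 0, 0, 0, 0.2, 0, 0, 0.0007, 0, 0, 0, 0.2, 0, 0, 0.0007, 0, 0, 0, 0.2]

```text
clock: 12.5
position: [498.5, 87.8, 31.6]
orientation: [[-0.925, 0.38, 0.001], [0.38, 0.925, -0.0], [-0.001, 0.0, -1.0]]
wrist_force: [-1.2, 0.7, 4.4]
grip_width: 26.1
grasp_force: 25.0
```

Contact. I'll release it, go up and back away.

Request:
apply_moves:
  targets: [0, 0, 0, 0, 0, 0, 0.35, 0, 0, 0, 0, 0, 0, 0.45, 0, 0, 0, 0, 0, 0, 0.48, 0, 0, 0, 0, 0, 0, 0.48, 0, 0, -0.01, 0, 0, 0, 0.48, 0, 0, -0.03, 0, 0, 0, 0.48, 0, 0, -0.06, 0, 0, 0, 0.48, 0, 0, -0.1, 0, 0, 0, 0.48, 0, 0, -0.12, 0, 0, 0, 0.48, 0, 0, -0.12, 0, 0, 0, 0.48]

```text
clock: 13.33
position: [502.6, 87.8, 157.2]
orientation: [[-0.925, 0.38, 0.012], [0.38, 0.925, 0.0], [-0.012, 0.005, -1.0]]
wrist_force: [1.4, -0.4, 0.9]
grip_width: 45.4
grasp_force: 0.0
```

Request:
apply_moves:
  targets: [0, -0.03, 0, 0, 0, 0, 0.48, 0, -0.06, 0, 0, 0, 0, 0.48, 0, -0.09, 0, 0, 0, 0, 0.48, 0, -0.12, 0, 0, 0, 0, 0.48, 0, -0.15, 0, 0, 0, 0, 0.48, 0, -0.17, 0, 0, 0, 0, 0.48, 0, -0.18, 0, 0, 0, 0, 0.48, 0, -0.18, 0, 0, 0, 0, 0.48, 0, -0.18, 0, 0, 0, 0, 0.48]

```text
clock: 14.08
position: [429.5, -78.5, 150.3]
orientation: [[-0.925, 0.381, -0.0], [0.381, 0.925, 0.001], [0.0, 0.001, -1.0]]
wrist_force: [-0.5, 0.2, 0.5]
grip_width: 45.2
grasp_force: 0.0
```

```bash
python3 - <<'E'
from h import *
a=grab("top");b=grab("scene")
for h in blobs(a,*BR):
    c=cen(h)
    p=ray("top",c,21)
    if 400<p[0]<700 and -250<p[1]<250: print(c.round(1),p.round(1))
cv2.imwrite("pics/end.png",np.hstack([cv2.resize(a[130:270,130:270],(390,390)),cv2.resize(b[110:250,250:390],(390,390))]))
E
```

```text
[325.  232.7] [ 460.  -214.9   21. ]
[198.5 214.1] [501.   85.4  21. ]
[164.4 214.2] [499.9 166.   21. ]
[200.3 181.9] [577.2  82.3  21. ]
[163.8 178.6] [584.3 168.9  21. ]
[281.7 156.9] [ 639.1 -110.3   21. ]
```

View pics/end.png

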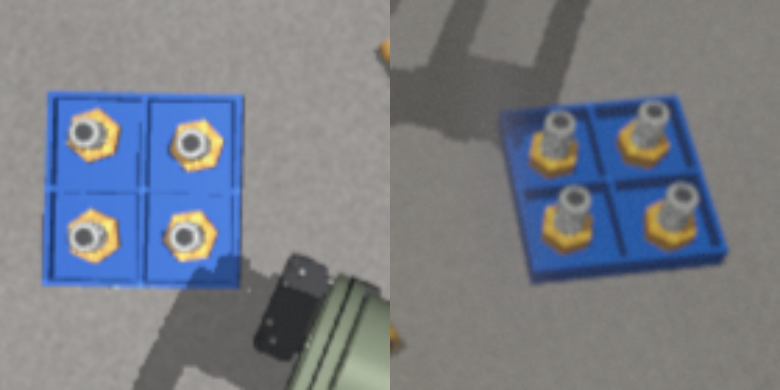

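All four pockets now hold an upright adapter, at crop (95,135), (195,145), (95,237) and (190,237). Both spares are within 3 mm of their pocket centres, and the stock adapters, plug and tee haven't moved.

```bash
python3 -c "
from plant import ctrl
print(ctrl.sign_off())"
```

```text
the job is handed in; nothing more can be done
None
```

Both spare adapters were set down upright in the two empty pockets, each within about 3 mm of the pocket's centre, and the job was handed in at about 14 s; the hand-in returned no verdict.

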